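Find the spindle flat and hold the shaft collar on it

ROBOT

A 7-joint arm with a two-finger parallel gripper is mounted at the origin on a cart in front of the work surface, level with it; the furniture and walls round the work are solid. World frame = base frame: x ahead of the robot, y to its left, z up, the work surface at z = 0. Lengths are in mm, angles in rad, forces in N, time in s.
With the tool pointing down it reaches from about 425 to 925 mm from the base axis. Payload 6.8 kg.
Tool frame: the origin (TCP) lies between the finger pads, 19 mm behind the fingertips; this is the grasp point; z points along the fingers, y is the line along which they close (so a half turn about z gives the same grasp; the last joint's range is limited). The gripper opens to 88 mm and grips with 3 to 60 N. Pads are 20 mm wide; open, the fingers measure 115 mm over their backs; the gripper's body (75 mm by 178 mm) begins 61 mm behind the grasp point.
Start: joints at [-1.444, 0.477, 0.022, 1.555, -0.011, 1.109, -0.083], TCP at [157.033, 656.497, 241.364] pointing down, gripper open.
Joint ranges: [-2.96, 2.96], [-0.34, 2.1], [-1.41, 1.46], [0.24, 2.44], [-1.37, 4.51], [0.17, 1.92], [-2.96, 2.96]. Speed limits (rad/s): [2.39, 2.39, 3.14, 3.14, 3.14, 3.14, 3.14].

INTERFACE

Orientations are given as a rotation vector (axis times angle).
In Python, from rig import ctrl, viewer, job, search_frame gives the robot as it stands.
- The arm moves only by the tool servo_tool, never from a script. Its argument "series" is one flat list of numbers, 7 for each row, row after row: the shift along the tool's x, y, z in units of 40 mm (1.0 is 40 mm), then the turn, a rotation vector about the tool's x, y, z in units of 6 degrees (1.0 is 6 degrees), then the opening, from 0 (shut) to 1 (fully open). In form: [tx, ty, tz, wx, wy, wz, fingers, tx, ty, tz, wx, wy, wz, fingers, ...]. A call has 1 to 12 rows; each row shifts and turns the commanded pose from where the row before left it, along the tool's axes as they then stand; what a row does not reach is not made up. A row lasts 1/8 s, in which the tool goes at most 62.5 mm and 10.7 degrees, less where a joint would pass 70% of its speed; a pose out of reach is approached as far as the arm can. A call is refused whole if a number of a shift passes 1 or a number of a turn 1, either way. A call with a gripper value outside its range is refused whole. The fingers move at their own pace and stop on an object; "newtons" is the grip in N (left out, the last holds). Time passes only in rows, so rows that do not move let the fingers close. It gives the time, the measured TCP pose, the force, the opening and the grip force at its end, in the units of the state.
- ctrl.get_state(): the state, without advancing time (a new reading comes with each control period).
- viewer.grab_frame(name): name is "scene" or "top" or "wrist"; returns the picture (420x560x3 uint8, red, green, blue); there is no depth.
- viewer.get_calibration(name): a dict with "fx", "fy", "cx", "cy" (pixels), "view" (4x4, takes a point from world to camera coordinates). Camera axes: x right, y up, looking along -z (the intrinsics and any distortion apply to the point x, -y, -z); pixel columns grow to the right and rows downward; lengths in mm; the calibration is good to about 2 mm. A picture is of the moment at which its call begins: read the wrist's pose just before it. get_calibration takes no time and is no camera call; for the wrist camera it gives the pose at the moment of the call.
- job.finish_job(): hands the job in; it is judged then, once.
Trained networks look in the newest picture that a camera, given by its name, has taken for a name from the list of things; names that differ only in an ending like _2 or _b are one class to them, and where a whole thing is asked for, a point or a joint stands for the part that bears it (a point fixed in the world has none). Each returns a list of dicts, best first, with "confidence" (0 to 1); they miss things now and then, are a little off and sometimes report something else, mostly with a low value. They report only what shows in the picture. A call takes as long as a camera call. They do not tell look-alikes from the thing itself.
- search_frame(camera, target): "rect" ([left, top, right, bottom] in pixels, round what is visible of it).
The state is a dict: "clock": time; "joint_pos": joint angles; "qd": joint speeds; "tau": joint torques, N m; "tool_pos": TCP position; "ee_rot": TCP orientation; "ft_force": force on the tool from outside, world axes, zero at the start; "moment": the same for the moment, N m; "finger_gap": finger opening in mm; "gripper_force": force on a finger pad.
Only numpy, scipy, OpenCV 4.12 (cv2) and the standard library are available. Lean on these libraries where they do the work, as an engineer would, in place of code of your own. Each camera call takes 0.05 s, during which the arm holds its last target. There are 200 camera calls.

TASK

Stop the lure-drying turner with a full press on its red button and let the button come back up, then take the bare spindle between the fingers, feel for its flats and turn it until a flat looks straight to the front of the drive unit, the side facing you. Slip the loose collar over it with the thumbscrew on that front flat and press it down until the brass spring washer is sunk all the way. Finish while holding it there in the fingers, pressed down, thumbscrew straight to the front, ready to be tightened; leave the yellow pot, silver lure and mug where they stand.

Things in the scene. Friction and masses are not known exactly. Their poses are not given: they have to be found in the camera images.
- drive: Drive unit of the lure turner, fixed on the table (place and yaw vary): dark gear case, 114 x 98 mm aluminium cover 75 mm above the table, base plate 150 x 120 mm, black motor behind, grey switch box at its left. Origin on the table under the spindle axis; -x points out of its front (to the robot at yaw 0), y to its left, z up. Bearing boss on the cover: 62 mm wide, 85 mm above the table.
- spindle_top (a point): Centre of the top of the upright steel spindle, 140 mm above the table; fixed to the drive unit, does not turn with the spindle. Spindle: 20 mm diameter, two alike parallel flats (11.5 mm across, 16 mm wide) over its free length of 48 mm, 3 mm chamfer on top. Turns endlessly against about 0.03 N m and stays put. Starts with its flats 0.8 rad or more off the front; its angle is not reported.
- spindle_mid (a point): Point on the spindle axis 20 mm below its top; fixed to the drive unit like spindle_top. Fingers closed here from above feel the flats: the opening is 11.5 mm with both pads on the flats, 20 mm x cos(0.96 - e) when the closing line is e rad off them, 20 mm when more than 0.96 rad off. A firm grip turns the spindle along.
- stop_button (a joint): Travel of the stop button, m: 0 up, 0.006 fully down. A spring returns it; about 1.5 N to start, 5 N fully down.
- stop_button_top (a point): Centre of the top face of the round red stop button, 30 mm in diameter, on the switch box at the left of the drive unit (75.5 mm left of the spindle axis, 10 mm to the front, 84.5 mm above the table when up). Pressed straight down.
- thrust_washer (a joint): Travel of the spring washer, m: 0 up, 0.006 sunk all the way. Brass ring, 37 mm in diameter, round the foot of the spindle; its top is 92 mm above the table when up, 86 mm when sunk. A spring pushes it up: 3 N to start, 12 N fully down, more than the collar's weight.
- collar: Dark shaft collar, 42 mm diameter, 22 mm high, 0.11 to 0.18 kg, through bore 22.5 mm, lying loose, bore upright. Origin: underside centre. A thumbscrew with a brass head (15 mm diameter, 11.5 mm long) stands out along its -x axis at mid height. The screw's 5 mm wide tip stands into the bore to 7 mm from its axis: it goes down the spindle only over a flat, within about 12 degrees plus its play.
- collar_mid (a point): Centre of the collar's bore, 11 mm above its underside.
- thumbscrew (a point): Outer end of the thumbscrew's brass head, 37 mm from the bore's axis, 11 mm above the collar's underside.
- jar_yellow: Low pot of yellow paint, 48 mm in diameter, 32 mm high, loose on the table; bystander. Origin: centre of its underside.
- lure_silver: Silver fishing lure, 75 mm long, 18 mm wide, lying loose on the table; bystander. Origin: centre of its underside.
- mug_white: White mug, 82 mm in diameter, 91 mm high, loose on the table; bystander. Origin: centre of its underside.
There are look-alikes about, which are no part of the job. There is more than one size of the collar; the one meant has the size given above.

How it is judged (in metres and radians):
On the way, in this order (a step that is already met when the one before it is completed fails the run):
1. the stop button is pressed fully down (value of joint stop_button above 0.005 m), for 0.05 s.
2. the stop button is let up again (value of joint stop_button below 0.0015 m), for 0.05 s.
3. the bare spindle is taken between the fingers (contact force between the fingers and drive above 2 N and distance between the grasp point and spindle_top below 0.035 m and horizontal distance between the grasp point and spindle_top below 0.012 m and horizontal distance between collar_mid and spindle_top above 0.06 m), for 0.1 s.
At the end, for the whole second after the job is handed in: Collar level on the spindle (axes within 4 mm), spring washer sunk at least 4.5 of 6 mm, thumbscrew head within 11 mm sideways of straight to the front (17 degrees), fingers still gripping the collar (over 3 N, TCP within 35 mm of its middle), stop button up (value of joint thrust_washer above 0.0045 m and horizontal distance between collar_mid and spindle_top below 0.004 m and z of collar_mid in the frame of drive below 0.1 m and angle between collar's own z axis and vertical below 0.1 rad and x of thumbscrew in the frame of drive below -0.025 m and y of thumbscrew in the frame of drive between -0.011 and 0.011 m and contact force between the fingers and collar above 3 N and distance between the grasp point and collar_mid below 0.035 m and value of joint stop_button below 0.0015 m); the arm keeps its last pose, push and grip.
It fails at once if a bystander (yellow pot, silver lure, mug) is shifted by more than 30 mm (distance of any of jar_yellow, lure_silver, mug_white from where it was at the start of the episode above 0.03 m).
It also fails if it takes over 72 s, if anything falls off the work surface, if the arm or the gripper's body presses on something with over 40 N, if the wrist force passes 120 N, or if a joint passes its speed limit or range.

## Working session

There is one attempt and no reset: what is moved stays moved. The work goes in short steps, Python scripts to look and compute and a tool call to move; the robot and the scene stay as the last step left them, time stands still between calls to the robot, and variables do not carry over. Pictures are saved under pics/ and viewed, at most 10 in all, crops included, and the job is handed in when it is done.

Besides the shell and the picture viewer there is one more tool, called after ">>>" as name(argument=value, ...), one argument or row to a line, values as JSON. servo_tool: Moves the arm, as the interface text tells. Its arguments: {"type":"object","properties":{"series":{"type":"array","items":{"type":"number"}},"newtons":{"type":"number"}},"required":["series"]}

```bash
ls; mkdir -p pics; cat > h.py <<'E'
import numpy as np, cv2
from rig import ctrl, viewer, job, search_frame
def P(cam,pts):
    c=viewer.get_calibration(cam);p=np.atleast_2d(pts);q=(np.array(c["view"])@np.c_[p,np.ones(len(p))].T)[:3]
    return np.c_[c["fx"]*q[0]/-q[2]+c["cx"], c["fy"]*-q[1]/-q[2]+c["cy"]]
def U(cam,px,z,c=None):
    c=c or viewer.get_calibration(cam);V=np.linalg.inv(np.array(c["view"]))
    d=np.array([(px[0]-c["cx"])/c["fx"],-(px[1]-c["cy"])/c["fy"],-1]);d=V[:3,:3]@d;o=V[:3,3]
    return o+d*(z-o[2])/d[2]
def save(cam,name):
    im=viewer.grab_frame(cam);cv2.imwrite(f"pics/{name}.png",im[:,:,::-1]);return im
E
python3 - <<'E'
from h import *
s=ctrl.get_state();print(s)
for cam in ["scene","top"]:
    save(cam,cam+"0");c=viewer.get_calibration(cam);print({k:v for k,v in c.items() if k!='view'}, np.linalg.inv(np.array(c['view']))[:3,3])
    for t in ["drive","collar","stop_button","spindle_top","thumbscrew","jar_yellow","lure_silver","mug_white"]:
        print(cam,t,[(np.round(r["rect"]).tolist(),round(r["confidence"],2)) for r in search_frame(cam,t)])
E
```

```text
pics
{'clock': 0.0, 'joint_pos': array([-1.44407991,  0.47776804,  0.02234111,  1.55639205, -0.01150565,
        1.10930124, -0.0831027 ]), 'qd': array([ 5.26559410e-04,  2.76063863e-05, -3.36342993e-04, -1.11501874e-03,
        6.02238613e-04,  5.33238407e-04, -2.82902765e-04]), 'tau': array([-2.27237365e-04, -5.82856107e+01,  1.53438751e+00, -2.72614914e+01,
       -5.43691556e-02,  1.70011260e-02,  1.62202896e-04]), 'tool_pos': array([156.93178882, 655.94628084, 240.42829848]), 'ee_rot': array([-3.67967711e-01, -3.11988588e+00,  2.73102859e-03]), 'ft_force': array([-0.26173208, -1.32814198, -0.11700093]), 'moment': array([-0.0323118 , -0.0112063 ,  0.04038003]), 'gripper_force': 0.0, 'finger_gap': 87.98282929070729}
{'fx': 457.81352868423767, 'fy': 457.81352868423767, 'cx': 275.3737355026905, 'cy': 209.00650345555331} [-135.05873781 -424.589605    814.09872511]
scene drive [([150.0, 193.0, 230.0, 268.0], 0.85)]
scene collar [([270.0, 250.0, 286.0, 266.0], 0.62), ([296.0, 272.0, 317.0, 293.0], 0.6), ([332.0, 291.0, 348.0, 304.0], 0.47)]
scene stop_button [([158.0, 199.0, 171.0, 213
[... 356 characters left out ...]
mug_white [([366.0, 290.0, 410.0, 355.0], 0.6)]
{'fx': 404.83140457364044, 'fy': 404.83140457364044, 'cx': 288.01077015204316, 'cy': 206.87104198538398} [ 403.08592345 -116.43519913 1181.92658506]
top drive [([178.0, 182.0, 241.0, 248.0], 0.8)]
top collar [([285.0, 215.0, 287.0, 215.0], 0.56), ([315.0, 221.0, 327.0, 238.0], 0.48), ([344.0, 228.0, 359.0, 240.0], 0.44)]
top stop_button [([179.0, 219.0, 193.0, 233.0], 0.43)]
top spindle_top [([179.0, 185.0, 238.0, 250.0], 0.98)]
top thumbscrew [([313.0, 223.0, 328.0, 239.0], 0.49), ([344.0, 227.0, 356.0, 238.0], 0.41)]
top jar_yellow []
top lure_silver []
top mug_white [([372.0, 228.0, 412.0, 268.0], 0.74), ([315.0, 221.0, 330.0, 239.0], 0.74)]
```

```bash
python3 - <<'E'
import cv2,numpy as np
a=cv2.imread("pics/scene0.png")[160:380,130:430];b=cv2.imread("pics/top0.png")[140:290,150:450]
a=cv2.resize(a,None,fx=2.6,fy=2.6,interpolation=2)
b=cv2.resize(b,None,fx=2.6,fy=2.6,interpolation=2)
cv2.imwrite("pics/a.png",a);cv2.imwrite("pics/b.png",b)
E
```

```text
(no output)
```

View pics/a.png

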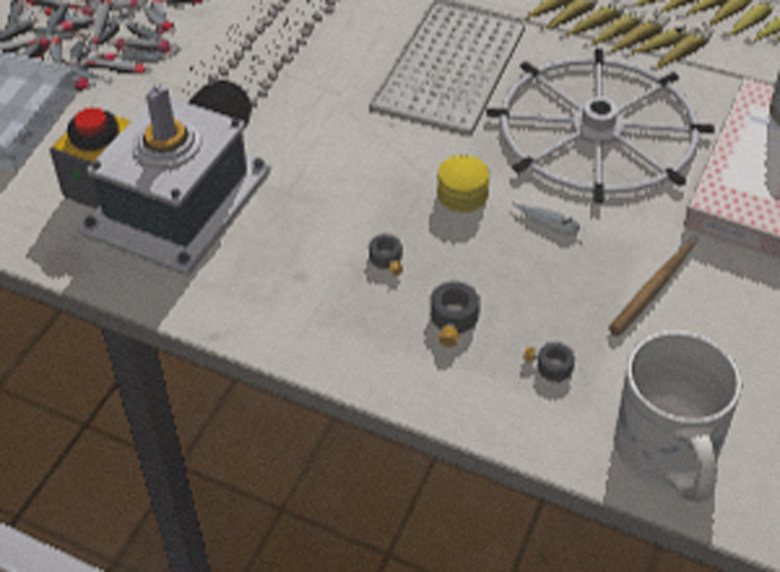

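View pics/b.png

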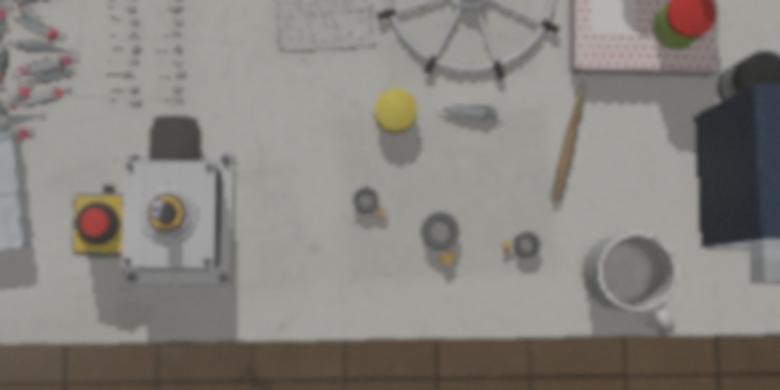

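The target collar is the largest one, in the middle (scene crop (455,308), top crop (440,231)). The two smaller ones are look-alikes. The drive is at left and nearly square to the table.

```bash
python3 - <<'E'
from h import *
from scipy.spatial.transform import Rotation as R
f=lambda x,y:(x/2.6+150,y/2.6+140)
g=lambda x,y:(x/2.6+130,y/2.6+160)
for n,p,q,z in [("collar",(440,231),(455,300),22),("screw",(447,259),(449,337),11),("button",(96,222),(92,118),84.5),("spin",(167,207),(154,92),140),("boss",(167,211),None,85),
 ("small1",(366,200),None,15),("small2",(526,244),None,15),("covTL",(131,165),(155,100),75),("BL",(131,277),(95,222),12),("BR",(224,277),(184,257),12),("jar",(396,110),(463,172),32),("mug",(635,271),(682,375),91),("lure",(470,113),(547,220),9)]:
    print(n,U("top",f(*p),z).round(0),U("scene",g(*q),z).round(0) if q else'')
s=ctrl.get_state();Rm=R.from_rotvec(s["ee_rot"]).as_matrix();print(Rm.round(3))
V=np.linalg.inv(np.array(viewer.get_calibration("wrist")["view"]));print((Rm.T@(V[:3,3]-s["tool_pos"])).round(1),(Rm.T@V[:3,:3]).round(3),V[:3,3])
E
```

```text
collar [ 465. -200.   22.] [ 464. -200.   22.]
screw [ 435. -208.   11.] [ 434. -207.   11.]
button [477. 164.  84.] [477. 166.  84.]
spin [487.  79. 140.] [480.  91. 140.]
boss [487.  90.  85.] 
small1 [ 501. -119.   15.] 
small2 [ 450. -295.   15.] 
covTL [537. 130.  75.] [530. 134.  75.]
BL [420. 143.  12.] [421. 139.  12.]
BR [418.  40.  12.] [418.  42.  12.]
jar [ 599. -153.   32.] [ 599. -152.   32.]
mug [ 418. -395.   91.] [ 415. -396.   91.]
lure [ 599. -238.    9.] [ 594. -237.    9.]
[[-0.973  0.233 -0.   ]
 [ 0.233  0.973  0.   ]
 [ 0.     0.    -1.   ]]
[  80.6   -0.6 -143.1] [[-0.001  0.956  0.292]
 [ 1.     0.001  0.001]
 [ 0.001  0.292 -0.956]] [ 78.44959103 674.62796411 384.4275329 ]
```

>>> servo_tool(
  series=[-0.5,-0.5,0,0,0,0,1,-1,-1,0,0,0,0,0.5,-1,-1,0,0,0,0,0,-1,-1,0,0,0,0,0,-1,-1,0,0,0,0,0,-1,-1,0,0,0,0,0,-1,-1,0,0,0,0,0,-1,-1,0,0,0,0,0,-1,-1,0,0,0,0,0,-1,-1,0,0,0,0,0,-1,-1,0,0,0,0,0,-0.3,-0.3,0,0,0,0,0],
)

```text
clock: 2.4
tool_pos: [478.3, 132.1, 241.8]
ee_rot: [0.377, 3.118, -0.001]
ft_force: [-1.0, 1.2, -0.0]
finger_gap: 0.6
gripper_force: 0.0
```

>>> servo_tool(
  series=[0,0,0,0,0,-1,0,0,0,0,0,0,-1,0,0,0,0,0,0,-0.25,0,0,0,0,0,0,0,0],
)

```text
clock: 2.9
tool_pos: [476.7, 135.9, 241.4]
ee_rot: [0.001, 3.141, 0.0]
ft_force: [-0.8, 0.2, 0.1]
finger_gap: 0.2
gripper_force: 0.0
```

```bash
cat >> h.py <<'E'
from scipy.spatial.transform import Rotation as R
def st():
    s=ctrl.get_state();Rm=R.from_rotvec(s["ee_rot"]).as_matrix()
    print("t",round(s["clock"],2),"pos",s["tool_pos"].round(1),"x",Rm[:,0].round(3),"z",Rm[:,2].round(3),"F",s["ft_force"].round(1),"M",s["moment"].round(2),"gap",round(s["finger_gap"],2),round(s["gripper_force"],1),"q",s["joint_pos"].round(2));return s,Rm
def units(w):
    s,Rm=st();print("units",(Rm.T@(np.array(w)-s["tool_pos"])/40).round(2))
E
python3 - <<'E'
from h import *
st();save("wrist","w1")
for t in ["drive","stop_button","spindle_top"]:
    print(t,[(np.round(r["rect"]).tolist(),round(r["confidence"],2)) for r in search_frame("wrist",t)])
print(P("wrist",[[485,90,140],[485,90,85],[477,165,84.5]]))
E
```

```text
t 2.9 pos [476.7 135.9 241.4] x [-1.  0. -0.] z [ 0.  0. -1.] F [-0.8  0.2  0.1] M [ 0.01 -0.02  0.01] gap 0.23 0.0 q [-0.67  0.18  0.3   1.99 -0.06  0.98  1.23]
drive [([172.0, 106.0, 348.0, 296.0], 0.97)]
stop_button [([302.0, 174.0, 334.0, 210.0], 0.95)]
spindle_top [([177.0, 108.0, 349.0, 299.0], 0.85)]
[[219.3937023  222.39431905]
 [229.87095574 200.8518103 ]
 [315.6668549  191.83748253]]
```

View pics/w1.png

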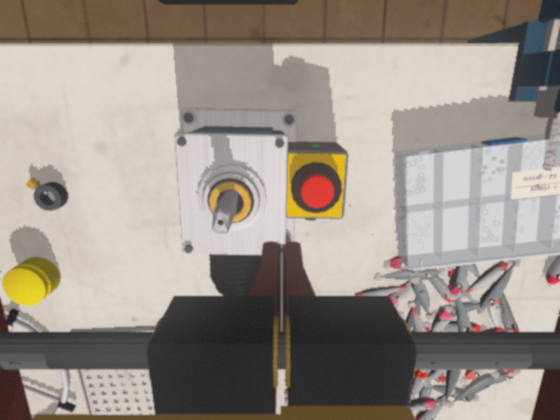

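Wrist view: spindle top near (221,222), brass washer around (230,202), button at (317,191). The drive is almost unrotated.

```bash
python3 - <<'E'
from h import *
im=cv2.imread("pics/w1.png");hsv=cv2.cvtColor(im,cv2.COLOR_BGR2HSV)
red=((hsv[...,0]<8)|(hsv[...,0]>172))&(hsv[...,1]>170)&(hsv[...,2]>110);m=np.zeros_like(red);m[160:225,290:350]=1
ys,xs=np.nonzero(red&m);print("red",xs.min(),xs.max(),ys.min(),ys.max(),U("wrist",((xs.min()+xs.max())/2,(ys.min()+ys.max())/2),84.5))
br=(hsv[...,0]>10)&(hsv[...,0]<28)&(hsv[...,1]>110);m[:]=0;m[175:225,200:262]=1
ys,xs=np.nonzero(br&m);print("brass",xs.min(),xs.max(),ys.min(),ys.max())
h=cv2.convexHull(np.c_[xs,ys].astype(np.int32));e=cv2.fitEllipse(h);print(e,U("wrist",e[0],92))
yl=(hsv[...,0]>22)&(hsv[...,0]<35)&(hsv[...,1]>150);m[:]=0;m[130:230,280:360]=1
c=cv2.findContours((yl&m).astype(np.uint8),0,1)[0];c=max(c,key=cv2.contourArea);print("yellow",cv2.minAreaRect(c))
cr=cv2.resize(im[100:265,165:355],None,fx=4,fy=4,interpolation=cv2.INTER_CUBIC);cv2.imwrite("pics/w1c.png",cr[:600,:])
for p in [(182,141),(280,143),(188,248)]:print(U("wrist",p,76))
E
```

```text
red 301 333 176 207 [476.6964612 166.1521778  84.5      ]
brass 209 250 182 221
((229.89239501953125, 201.5428009033203), (39.498504638671875, 42.666053771972656), 107.59851837158203) [483.5332257   91.05318584  92.        ]
yellow ((314.4656982421875, 185.01058959960938), (53.91789627075195, 61.16602325439453), 1.3019527196884155)
[434.02326827  49.81444522  76.        ]
[435.79214961 133.98046093  76.        ]
[533.92792538  47.26168815  76.        ]
```

View pics/w1c.png

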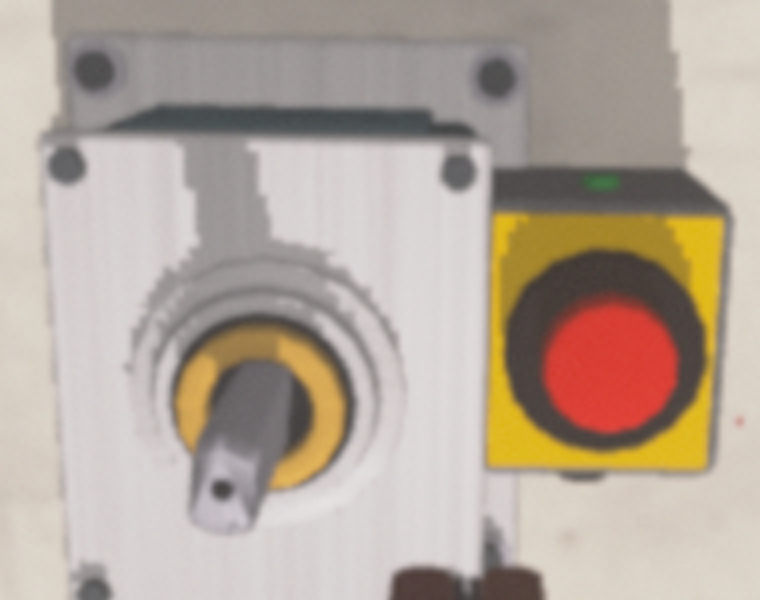

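>>> servo_tool(
  series=[0,0.76,0.4,0,0,0,0,0,0,1,0,0,0,0,0,0,1,0,0,0,0,0,0,0.9,0,0,0,0,0,0,0.1,0,0,0,0,0,0,0.1,0,0,0,0,0,0,0.1,0,0,0,0,0,0,0.07,0,0,0,0,0,0,0,0,0,0,0,0,0,0,0,0,0,0],
)

```text
clock: 4.35
tool_pos: [477.0, 166.2, 100.5]
ee_rot: [-0.001, -3.142, -0.005]
ft_force: [-21.3, -7.4, 60.8]
finger_gap: 0.6
gripper_force: 30.4
```

```bash
python3 - <<'E'
from h import *
st();save("wrist","w2");im=save("scene","s2");cv2.imwrite("pics/s2c.png",cv2.resize(im[150:290,110:260,::-1],None,fx=4,fy=4,interpolation=2))
a=cv2.imread("pics/w2.png")[:300,130:430];b=cv2.imread("pics/s2c.png")
cv2.imwrite("pics/m2.png",np.hstack([cv2.resize(a,(400,400)),cv2.resize(b,(400,400))]))
E
```

```text
t 4.35 pos [477.  166.2 100.5] x [-1.     0.001  0.   ] z [-0.     0.003 -1.   ] F [-21.3  -7.4  60.8] M [-1.7   4.77  0.09] gap 0.63 30.4 q [-0.65  0.4   0.24  2.09 -0.15  0.67  1.26]
```

View pics/m2.png

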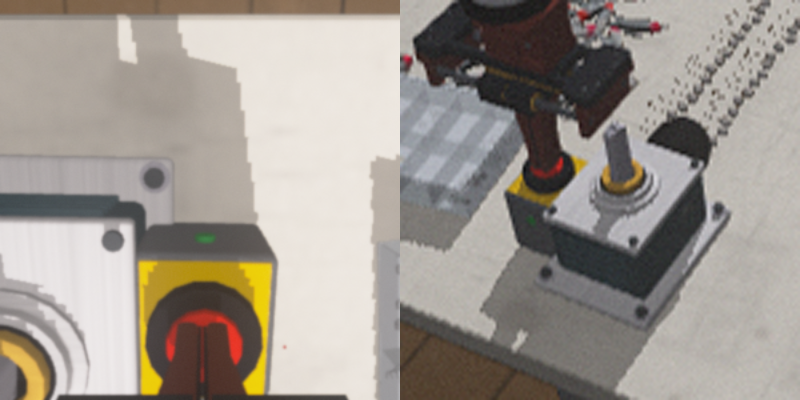

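>>> servo_tool(
  series=[0,0,-0.12,0,0,0,0,0,0,0,0,0,0,0],
)

```text
clock: 4.7
tool_pos: [477.5, 166.5, 101.7]
ee_rot: [-0.001, 3.139, 0.003]
ft_force: [-2.0, -0.8, 5.2]
finger_gap: 0.9
gripper_force: 2.4
```

>>> servo_tool(
  series=[0,0,-0.05,0,0,0,0,0,0,0,0,0,0,0],
)

```text
clock: 4.95
tool_pos: [477.5, 166.5, 102.2]
ee_rot: [-0.001, 3.14, 0.001]
ft_force: [-0.5, -0.7, 4.6]
finger_gap: 0.3
gripper_force: 2.2
```

>>> servo_tool(
  series=[0,0,-0.05,0,0,0,0,0,0,0,0,0,0,0],
)

```text
clock: 5.2
tool_pos: [477.5, 166.5, 103.7]
ee_rot: [-0.001, 3.14, 0.001]
ft_force: [1.4, -0.1, 3.7]
finger_gap: 0.5
gripper_force: 1.8
```

>>> servo_tool(
  series=[0,0,-0.07,0,0,0,0,0,0,0,0,0,0,0],
)

```text
clock: 5.45
tool_pos: [476.8, 166.4, 106.3]
ee_rot: [-0.001, 3.141, 0.0]
ft_force: [2.3, 0.7, 1.7]
finger_gap: 0.4
gripper_force: 1.1
```

>>> servo_tool(
  series=[0,0,-0.07,0,0,0,0,0,0,0,0,0,0,0],
)

```text
clock: 5.7
tool_pos: [475.9, 166.0, 108.7]
ee_rot: [0.001, -3.14, 0.001]
ft_force: [0.3, 0.4, -0.4]
finger_gap: 0.5
gripper_force: 0.0
```

>>> servo_tool(
  series=[0,0,-1,0,0,0,0,0,-0.5,-1,0,0,0,0.6,-0.13,-0.9,-0.3,0,0,0,0.6,-0.1,-0.49,0,0,0,0,0.6,0,0,0,0,0,0,0.6,0,0,0,0,0,0,0.6],
)

```text
clock: 6.45
tool_pos: [485.3, 91.6, 200.5]
ee_rot: [0.003, -3.14, -0.0]
ft_force: [-0.5, -0.2, 0.1]
finger_gap: 46.9
gripper_force: 0.0
```

```bash
python3 - <<'E'
from h import *
st();im=save("wrist","w3")
print(P("wrist",[[485,90.6,140],[485,90.6,92]]))
p=P("wrist",[485,90.6,130])[0].astype(int)
cv2.imwrite("pics/w3c.png",cv2.resize(im[max(0,p[1]-75):p[1]+75,p[0]-100:p[0]+100,::-1],None,fx=4,fy=4,interpolation=cv2.INTER_CUBIC));print(p)
E
```

```text
t 6.45 pos [485.3  91.6 200.5] x [-1.    -0.002  0.001] z [-0.001  0.    -1.   ] F [-0.5 -0.2  0.1] M [0.1  0.03 0.01] gap 46.91 0.0 q [-0.59  0.23  0.32  2.04 -0.09  0.89  1.36]
[[280.58090784 232.03692834]
 [280.76299238 208.18878653]]
[280 226]
```

View pics/w3c.png

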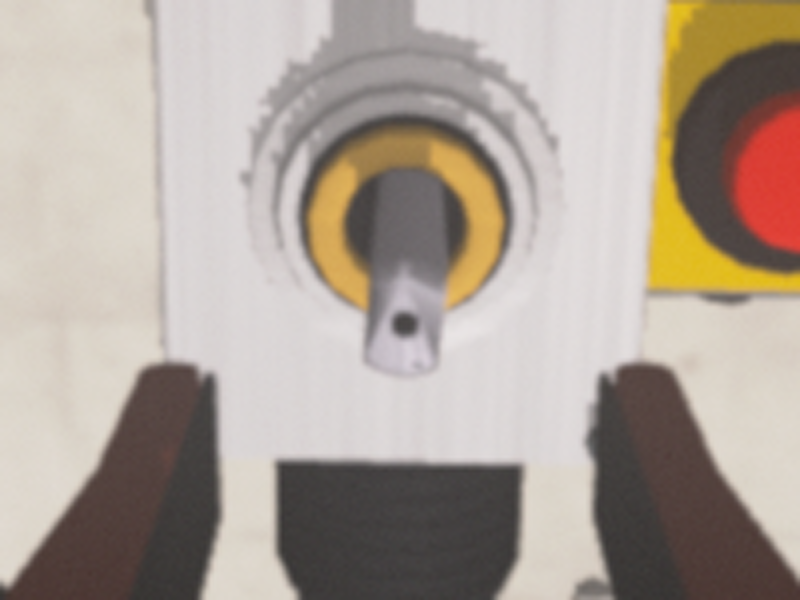

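>>> servo_tool(
  series=[0,-0.03,1,0,0,0,0.5,0,0,0.98,0,0,0,0.5,0,0,0,0,0,0,0.3,0,0,0,0,0,0,0,0,0,0,0,0,0,0,0,0,0,0,0,0,0,0,0,0,0,0,0,0],
  newtons=4,
)

```text
clock: 7.38
tool_pos: [486.5, 91.2, 123.0]
ee_rot: [-0.003, 3.14, 0.004]
ft_force: [-0.9, 5.0, 4.4]
finger_gap: 11.5
gripper_force: 4.0
```

```bash
python3 - <<'E'
from h import *
st()
E
```

```text
t 7.38 pos [486.5  91.2 123. ] x [-1.    -0.002 -0.002] z [ 0.002  0.002 -1.   ] F [-0.9  5.   4.4] M [ 1.11  0.39 -0.04] gap 11.5 4.0 q [-0.55  0.35  0.29  2.1  -0.16  0.71  1.41]
```

>>> servo_tool(
  series=[0.03,0.02,0,0,0,0,0,0,0,0,0,0,1,0,0,0,0,0,0,1,0,0,0,0,0,0,1,0,0,0,0,0,0,1,0,0,0,0,0,0,1,0,0,0,0,0,0,1,0,0,0,0,0,0,1,0,0,0,0,0,0,1,0,0,0,0,0,0,1,0,0,0,0,0,0,1,0],
  newtons=20,
)

```text
clock: 8.75
tool_pos: [485.9, 90.3, 123.0]
ee_rot: [1.574, 2.717, 0.003]
ft_force: [-0.2, 0.7, 7.5]
finger_gap: 11.5
gripper_force: 20.0
```

>>> servo_tool(
  series=[0,0,0,0,0,1,0,0,0,0,0,0,1,0,0,0,0,0,0,1,0,0,0,0,0,0,1,0,0,0,0,0,0,1,0,0,0,0,0,0,0.2,0,0,0,0,0,0,0,0],
)

```text
clock: 9.62
tool_pos: [485.4, 90.2, 123.0]
ee_rot: [2.244, 2.198, 0.002]
ft_force: [-2.0, 1.0, 11.5]
finger_gap: 11.5
gripper_force: 20.0
```

```bash
python3 - <<'E'
from h import *
st()
E
```

```text
t 9.62 pos [485.4  90.2 123. ] x [0.021 1.    0.001] z [ 0.001  0.001 -1.   ] F [-2.   1.  11.5] M [-0.01  0.59 -0.04] gap 11.51 20.0 q [-0.87  0.41  0.7   2.12 -0.4   0.73  0.07]
```

>>> servo_tool(
  series=[0,0,0,0,0,0,0.5,0,0,0,0,0,0,0.7,0,0,-1,0,0,0,0.7,0,0,-1,0,0,0,0.7,-1,0,0,0,0,0,0.7,-1,0,0,0,0,0,0.7,-1,0,0,0,0,0,0.7,-1,0,0,0,0,0,0.7,-1,0,0,0,0,0,0.7,-1,0,0,0,0,0,0.7,-1,-0.4,0,0,0,0,0.7,-0.2,0,0,0,0,0,0.7],
)

```text
clock: 11.12
tool_pos: [461.0, -200.3, 201.7]
ee_rot: [-2.25, -2.193, 0.001]
ft_force: [-0.9, 1.2, -0.5]
finger_gap: 61.4
gripper_force: 0.0
```

>>> servo_tool(
  series=[0,0,0,0,0,-1,0.7,0,0,0,0,0,-1,0.7,0,0,0,0,0,-1,0.7,0,0,0,0,0,-1,0.7,0,0,0,0,0,-1,0.7,0,0,0,0,0,-1,0.7,0,0,0,0,0,-1,0.7,0,0,0,0,0,-1,0.7,0,0,0,0,0,-1,0.7,0,0,0,0,0,-1,0.7,0,0,0,0,0,-1,0.7,0,0,0,0,0,-1,0.7],
)

```text
clock: 12.62
tool_pos: [463.1, -196.4, 201.5]
ee_rot: [-0.515, -3.098, -0.0]
ft_force: [0.4, -0.3, -0.4]
finger_gap: 61.4
gripper_force: 0.0
```

>>> servo_tool(
  series=[0,0,0,0,0,-1,0.7,0,0,0,0,0,-1,0.7,0,0,0,0,0,-1,0.7,0,0,0,0,0,-0.2,0.7,0,0,0,0,0,0,0.7],
)

```text
clock: 13.25
tool_pos: [463.0, -197.0, 201.6]
ee_rot: [-0.0, -3.141, -0.0]
ft_force: [0.5, -0.5, 0.2]
finger_gap: 61.4
gripper_force: 0.0
```

```bash
python3 - <<'E'
from h import *
st();im=save("wrist","w4")
for t in ["collar","thumbscrew"]:
    print(t,[(np.round(r["rect"]).tolist(),round(r["confidence"],2)) for r in search_frame("wrist",t)])
p=P("wrist",[465,-200,15])[0].astype(int);print(p)
cv2.imwrite("pics/w4c.png",cv2.resize(im[max(0,p[1]-75):p[1]+75,p[0]-100:p[0]+100,::-1],None,fx=4,fy=4,interpolation=cv2.INTER_CUBIC));
E
```

```text
t 13.25 pos [ 463.  -197.   201.6] x [-1.  0.  0.] z [-0.  0. -1.] F [ 0.5 -0.5  0.2] M [-0.01 -0.04 -0.01] gap 61.41 0.0 q [-0.15  0.26  0.5   2.03 -0.16  0.89  2.01]
collar [([258.0, 145.0, 303.0, 212.0], 0.83), ([339.0, 200.0, 380.0, 233.0], 0.71), ([162.0, 152.0, 208.0, 186.0], 0.57)]
thumbscrew [([258.0, 146.0, 304.0, 209.0], 0.95), ([339.0, 202.0, 379.0, 237.0], 0.91), ([159.0, 151.0, 207.0, 184.0], 0.66), ([0.0, 63.0, 113.0, 202.0], 0.32)]
[279 185]
```

View pics/w4c.png

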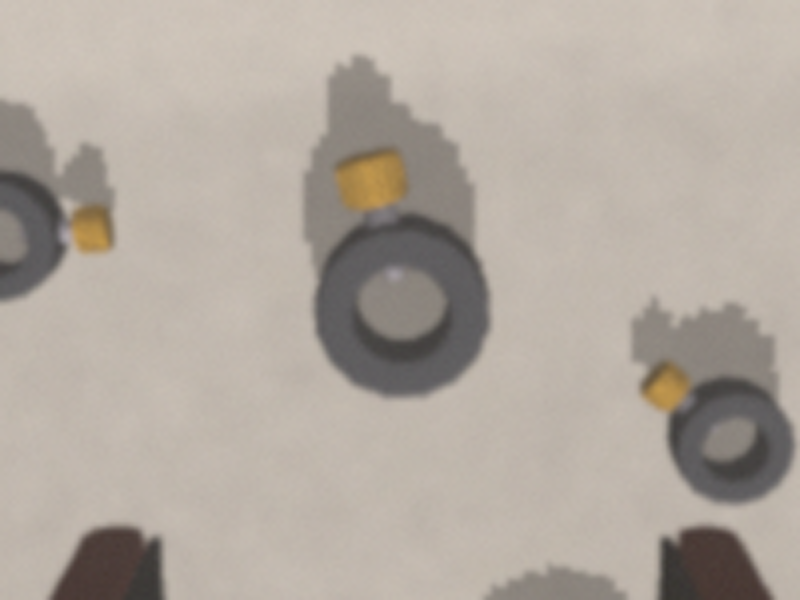

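Collar top centre is at crop (402,309) and the thumbscrew's outer end at (367,158). The two small look-alikes stand either side.

```bash
python3 - <<'E'
from h import *
f=lambda x,y:(179+x/4,110+y/4)
c=U("wrist",f(402,309),22);print("top",c,"rad",U("wrist",f(489,309),22)-c)
s=U("wrist",f(367,160),12);print("screw",s,s-c,np.degrees(np.arctan2(s[1]-c[1],-(s[0]-c[0]))))
for p in [(372,182),(382,216),(396,270)]:
    s=U("wrist",f(*p),13);print(s-c,np.degrees(np.arctan2(s[1]-c[1],-(s[0]-c[0]))))
units([c[0],c[1],12])
E
```

```text
top [ 464.98736831 -199.7699574    22.        ] rad [1.61744733e-02 2.03036655e+01 0.00000000e+00]
screw [ 431.69489625 -207.90974588   12.        ] [-33.29247206  -8.13978848 -10.        ] -13.738913105020133
[-28.30024107  -6.99044278  -9.        ] -13.874893762576548
[-20.26260122  -4.70670601  -9.        ] -13.077066022129726
[-7.26267656 -1.46082363 -9.        ] -11.37279094035506
t 13.4 pos [ 463.  -197.2  201.7] x [-1.  0.  0.] z [-0.  0. -1.] F [0.6 0.2 0.2] M [ 0.01  0.03 -0.02] gap 61.46 0.0 q [-0.15  0.26  0.51  2.03 -0.16  0.89  2.01]
units [-0.05 -0.06  4.74]
```

>>> servo_tool(
  series=[0,0,0,0,0,-1,0.75,0,0,0,0,0,-1,0.75,0,0,0,0,0,-0.25,0.75,-0.03,-0.08,0.9,0,0,0,0.75,0,0,1,0,0,0,0.75,0,0,1,0,0,0,0.75,0,0,0.5,0,0,0,0.75,0,0,0,0,0,0,0.75,0,0,0,0,0,0,0.75],
)

```text
clock: 14.52
tool_pos: [465.4, -200.5, 66.5]
ee_rot: [-0.369, 3.119, -0.001]
ft_force: [0.8, -0.7, 0.3]
finger_gap: 66.0
gripper_force: 0.0
```

```bash
python3 - <<'E'
from h import *
units([465,-199.8,27]);im=save("wrist","w5");p=P("wrist",[465,-199.8,22])[0];print(p)
for t in ["collar"]:
    print(t,[(np.round(r["rect"]).tolist(),round(r["confidence"],2)) for r in search_frame("wrist",t)])
E
```

```text
t 14.53 pos [ 465.4 -200.5   66.5] x [-0.972 -0.233 -0.001] z [ 0.001 -0.    -1.   ] F [ 0.8 -0.7  0.3] M [0.   0.01 0.07] gap 65.99 0.0 q [-0.01  0.48  0.37  2.11 -0.3   0.6   2.37]
units [0.01 0.02 0.99]
[283.89604575 242.11970103]
collar [([248.0, 173.0, 317.0, 278.0], 0.75), ([99.0, 147.0, 175.0, 200.0], 0.62), ([406.0, 295.0, 412.0, 301.0], 0.59)]
```

>>> servo_tool(
  series=[0,0,0.5,0,0,0,0.75,0,0.02,0.3,0,0,0,0.75,0,0,0.18,0,0,0,0.75,0,0,0,0,0,0,0.5,0,0,0,0,0,0,0.4,0,0,0,0,0,0,0.3,0,0,0,0,0,0,0.3,0,0,0,0,0,0,0.3],
  newtons=30,
)

```text
clock: 15.62
tool_pos: [464.9, -199.6, 26.9]
ee_rot: [-0.37, 3.119, -0.0]
ft_force: [-0.6, 0.1, 3.1]
finger_gap: 41.2
gripper_force: 30.0
```

```bash
python3 - <<'E'
from h import *
st()
E
```

```text
t 15.62 pos [ 464.9 -199.6   26.9] x [-0.972 -0.234 -0.001] z [ 0.001 -0.    -1.   ] F [-0.6  0.1  3.1] M [0.1 0.1 0. ] gap 41.24 30.0 q [ 0.02  0.55  0.32  2.12 -0.34  0.52  2.41]
```

>>> servo_tool(
  series=[0,0,-0.5,0,0,0,0.3,0,0,-1,0,0,0,0.3,0,0,-1,0,0,0,0.3,0,0,-1,0,0,0,0.3,0,0,-0.8,0,0,0,0.3,0,0,0,0,0,1,0.3,0,0,0,0,0,1,0.3,0,0,0,0,0,0.47,0.3,0,0,0,0,0,0,0.3],
)

```text
clock: 16.75
tool_pos: [464.3, -199.2, 198.2]
ee_rot: [-0.034, -3.141, -0.0]
ft_force: [-0.1, -0.1, -1.9]
finger_gap: 41.2
gripper_force: 30.0
```

```bash
python3 - <<'E'
from h import *
s,Rm=st();im=save("wrist","w6")
p=P("wrist",[s["tool_pos"]+[0,0,-5]])[0];print(p)
print(P("wrist",[s["tool_pos"]+[0,0,-5]+Rm@[37,0,10]]))
for t in ["collar","thumbscrew"]:
    print(t,[(np.round(r["rect"]).tolist(),round(r["confidence"],2)) for r in search_frame("wrist",t)])
x,y=p.astype(int);cv2.imwrite("pics/w6c.png",cv2.resize(im[y-90:y+60,x-100:x+100,::-1],None,fx=4,fy=4,interpolation=cv2.INTER_CUBIC))
E
```

```text
t 16.75 pos [ 464.3 -199.2  198.2] x [-1.     0.022  0.001] z [-0.001  0.    -1.   ] F [-0.1 -0.1 -1.9] M [0.07 0.01 0.06] gap 41.19 30.0 q [-0.16  0.27  0.53  2.03 -0.17  0.89  2.01]
[283.01500801 276.57453053]
[[283.01932389 193.81987716]]
collar [([163.0, 152.0, 211.0, 187.0], 0.98), ([236.0, 189.0, 325.0, 318.0], 0.86)]
thumbscrew [([161.0, 151.0, 209.0, 189.0], 0.79), ([234.0, 190.0, 327.0, 318.0], 0.73), ([341.0, 199.0, 381.0, 233.0], 0.64)]
```

View pics/w6c.png

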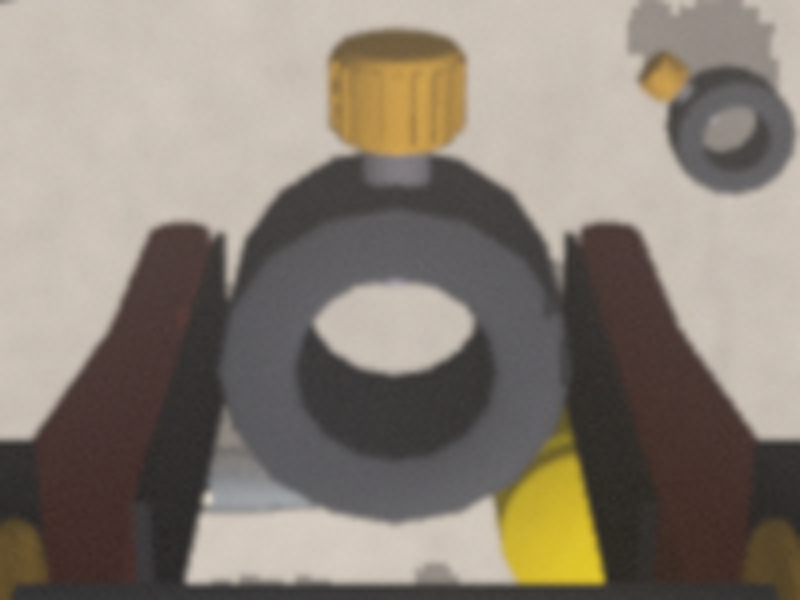

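```bash
python3 - <<'E'
from h import *
s,Rm=st();
for ti in [-4,0,4]:
    t=np.radians(ti);T=R.from_euler('y',t).as_matrix()
    pts=[T@np.array(p) for p in [(21,0,-11),(-21,0,-11),(0,21,-11),(0,-21,-11),(21,0,11),(11.25,0,-11),(-11.25,0,-11),(11.25,0,11),(-11.25,0,11),(37,0,-7.5),(37,0,7.5)]]
    w=[s["tool_pos"]+Rm@(np.array([0,0,16])+p) for p in pts]
    print(ti,((P("wrist",w)-[183,186])*4).round(0).tolist())
E
```

```text
t 16.9 pos [ 464.4 -199.3  198.4] x [-1.     0.021  0.   ] z [-0.  0. -1.] F [ 0.2 -0.5 -0.6] M [-0.01  0.04 -0.03] gap 41.97 30.0 q [-0.16  0.27  0.53  2.03 -0.17  0.89  2.01]
-4 [[400.0, 183.0], [400.0, 521.0], [581.0, 357.0], [218.0, 357.0], [399.0, 131.0], [400.0, 265.0], [400.0, 446.0], [399.0, 204.0], [399.0, 366.0], [399.0, 37.0], [399.0, 13.0]]
0 [[400.0, 194.0], [399.0, 520.0], [581.0, 363.0], [218.0, 363.0], [399.0, 129.0], [400.0, 274.0], [400.0, 448.0], [399.0, 200.0], [399.0, 358.0], [400.0, 48.0], [399.0, 13.0]]
4 [[400.0, 206.0], [399.0, 517.0], [581.0, 369.0], [218.0, 369.0], [399.0, 127.0], [400.0, 283.0], [399.0, 450.0], [399.0, 197.0], [399.0, 350.0], [400.0, 60.0], [399.0, 15.0]]
```

```bash
python3 - <<'E'
from h import *
from scipy.optimize import least_squares
s,Rm=st();c=viewer.get_calibration("wrist")
obs=[((21,0,-11),'y',210),((-21,0,-11),'y',520),((0,21,-11),'x',565),((0,-21,-11),'x',222),((21,0,11),'y',153),((11.25,0,-11),'y',280),((-11.25,0,-11),'y',459),((-11.25,0,11),'y',374),((37,0,-7.5),'y',57),((37,0,7.5),'y',30),((37,7.5,0),'x',466),((37,-7.5,0),'x',330)]
V=np.array(c["view"])
def pr(v):
    T=R.from_rotvec([0,v[3],v[4]]).as_matrix()
    w=np.array([s["tool_pos"]+Rm@(v[:3]+T@np.array(o[0])) for o in obs])
    q=(V@np.c_[w,np.ones(len(w))].T)[:3];u=c["fx"]*q[0]/-q[2]+c["cx"];y=c["fy"]*-q[1]/-q[2]+c["cy"]
    return np.array([(u[i]-183)*4-o[2] if o[1]=='x' else (y[i]-186)*4-o[2] for i,o in enumerate(obs)])
r=least_squares(pr,[0,0,16,0,0]);print(r.x[:3].round(2),np.degrees(r.x[3:]),r.fun.round(0))
E
```

```text
t 16.9 pos [ 464.4 -199.3  198.4] x [-1.     0.021  0.   ] z [-0.  0. -1.] F [ 0.2 -0.5 -0.6] M [-0.01  0.04 -0.03] gap 41.97 30.0 q [-0.16  0.27  0.53  2.03 -0.17  0.89  2.01]
[-4.09 -0.7  20.88] [-2.81727115  0.87459015] [-6.  6.  4. -4. -6.  2. -5. -1.  6.  4. -6.  6.]
```

```bash
python3 - <<'E'
from h import *
s,Rm=st()
for z in (15,19,23):
  for x in (7,10):
    print(z,x,((P("wrist",[s["tool_pos"]+Rm@np.array([x,y,z]) for y in (-21,21)])-[183,186])*4).round(0).tolist())
# earlier image w4 at gap 61.4: tips
print(((P("wrist",[s["tool_pos"]+Rm@np.array([10,y,19]) for y in (-30.7,30.7)])-[179,110])*4).round(0).tolist())
E
```

```text
t 16.9 pos [ 464.4 -199.3  198.4] x [-1.     0.021  0.   ] z [-0.  0. -1.] F [ 0.2 -0.5 -0.6] M [-0.01  0.04 -0.03] gap 41.97 30.0 q [-0.16  0.27  0.53  2.03 -0.17  0.89  2.01]
15 7 [[226.0, 271.0], [573.0, 271.0]]
15 10 [[225.0, 248.0], [574.0, 248.0]]
19 7 [[230.0, 257.0], [569.0, 257.0]]
19 10 [[229.0, 235.0], [570.0, 234.0]]
23 7 [[233.0, 244.0], [565.0, 244.0]]
23 10 [[232.0, 222.0], [566.0, 222.0]]
[[166.0, 539.0], [665.0, 538.0]]
```

>>> servo_tool(
  series=[-0.05,0.6,0,0,0,0,0.3,-0.05,1,0,0,0,0,0.3,-0.05,1,0,0,0,0,0.3,-0.05,1,0,0,0,0,0.3,-0.05,1,0,0,0,0,0.3,-0.05,1,0,0,0,0,0.3,-0.05,1,0,0,0,0,0.3,0,0.65,0,0,0,0,0.3,0,0,0,0,0,0,0.3,0,0,0,0,0,0,0.3,0,0,0,0,0,0,0.3],
)

```text
clock: 18.27
tool_pos: [485.1, 88.7, 198.6]
ee_rot: [-0.038, -3.141, 0.0]
ft_force: [0.2, -0.5, -1.1]
finger_gap: 41.4
gripper_force: 30.0
```

```bash
python3 - <<'E'
from h import *
units([484.3,91.0,175]);im=save("wrist","w7")
print(((P("wrist",[[485.3,91,140]])-[183,186])*4).round(0).tolist())
cv2.imwrite("pics/w7c.png",cv2.resize(im[186:336,183:383,::-1],None,fx=4,fy=4,interpolation=cv2.INTER_CUBIC))
E
```

```text
t 18.27 pos [485.1  88.7 198.6] x [-1.     0.024  0.   ] z [-0. -0. -1.] F [ 0.2 -0.5 -1.1] M [ 0.02  0.01 -0.02] gap 41.37 30.0 q [-0.64  0.23  0.38  2.05 -0.11  0.88  1.36]
units [0.02 0.06 0.59]
[[413.0, 191.0]]
```

View pics/w7c.png

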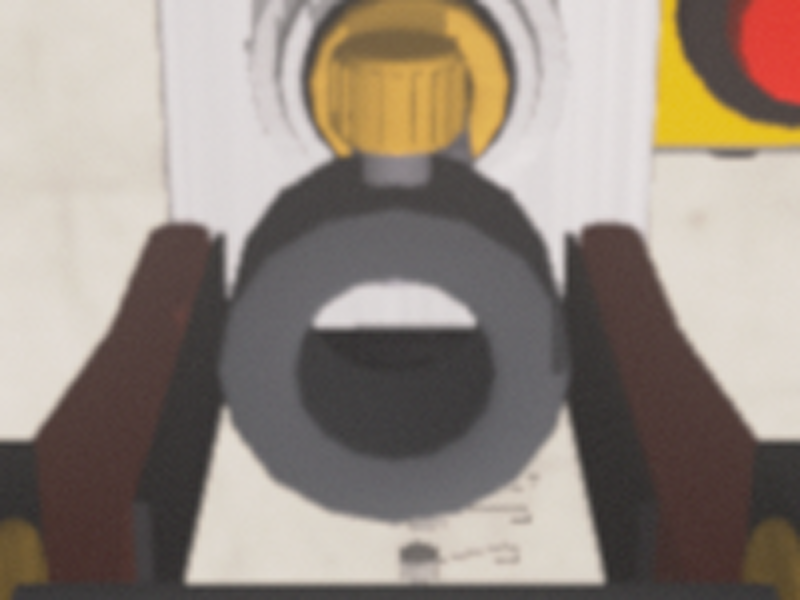

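>>> servo_tool(
  series=[0.02,0.05,0,0,0,0,0.3,0,0,0.4,0,0,0,0.3,0,0,0.25,0,0,0,0.3,0,0,0,0,0,0,0.3,0,0,0,0,0,0,0.3],
)

```text
clock: 18.95
tool_pos: [484.4, 92.1, 172.5]
ee_rot: [-0.035, -3.141, 0.0]
ft_force: [-0.0, -0.2, -1.9]
finger_gap: 41.7
gripper_force: 30.0
```

>>> servo_tool(
  series=[0,0,0.08,0,0,0,0.3,0,0,0.07,0,0,0,0.3,0,0,0,0,0,0,0.3],
)

```text
clock: 19.32
tool_pos: [484.2, 92.2, 166.4]
ee_rot: [-0.035, -3.141, 0.0]
ft_force: [0.2, -0.2, -0.4]
finger_gap: 41.8
gripper_force: 30.0
```

>>> servo_tool(
  series=[0,-0.03,0,0,0,0,0.3,0,0,0.07,0,0,0,0.3,0,0,0.05,0,0,0,0.3,0,0,0,0,0,0,0.3],
)

```text
clock: 19.82
tool_pos: [484.2, 91.0, 161.5]
ee_rot: [-0.035, -3.141, 0.0]
ft_force: [0.4, 0.5, -1.5]
finger_gap: 41.7
gripper_force: 30.0
```

>>> servo_tool(
  series=[0,0,0.08,0,0,0,0.3,0,0,0.07,0,0,0,0.3,0,0,0,0,0,0,0.3],
)

```text
clock: 20.2
tool_pos: [484.1, 90.9, 155.4]
ee_rot: [-0.035, -3.141, 0.0]
ft_force: [0.1, 0.3, 0.1]
finger_gap: 41.8
gripper_force: 30.0
```

>>> servo_tool(
  series=[0,0,0.15,0,0,0,0.3,0,0,0.15,0,0,0,0.3,0,0,0,0,0,0,0.3],
)

```text
clock: 20.58
tool_pos: [483.9, 90.9, 143.1]
ee_rot: [-0.035, -3.14, 0.001]
ft_force: [-0.1, 0.4, -1.6]
finger_gap: 41.9
gripper_force: 30.0
```

>>> servo_tool(
  series=[0,0,0.15,0,0,0,0.3,0,0,0.15,0,0,0,0.3,0,0,0.15,0,0,0,0.3,0,0,0,0,0,0,0.3],
)

```text
clock: 21.08
tool_pos: [483.9, 90.9, 125.2]
ee_rot: [-0.035, -3.14, 0.001]
ft_force: [-0.7, -0.1, -1.8]
finger_gap: 41.7
gripper_force: 30.0
```

>>> servo_tool(
  series=[0,0,0.1,0,0,0,0.3,0,0,0.05,0,0,0,0.3,0,0,0,0,0,0,0.3],
  newtons=45,
)

```text
clock: 21.45
tool_pos: [484.2, 91.0, 119.6]
ee_rot: [-0.035, -3.141, 0.0]
ft_force: [0.1, -0.4, -1.4]
finger_gap: 41.1
gripper_force: 45.0
```

>>> servo_tool(
  series=[0,0,0.05,0,0,0,0.3,0,0,0.05,0,0,0,0.3,0,0,0,0,0,0,0.3],
)

```text
clock: 21.82
tool_pos: [484.6, 91.1, 116.1]
ee_rot: [0.035, 3.141, 0.0]
ft_force: [-1.8, -0.0, 5.3]
finger_gap: 41.4
gripper_force: 45.0
```

>>> servo_tool(
  series=[0,0,0.05,0,0,0,0.3,0,0,0,0,0,0,0.3],
)

```text
clock: 22.08
tool_pos: [484.6, 91.1, 114.3]
ee_rot: [0.035, 3.141, 0.001]
ft_force: [-2.3, -1.2, 7.9]
finger_gap: 41.1
gripper_force: 45.0
```

>>> servo_tool(
  series=[0,0,0.05,0,0,0,0.3,0,0,0,0,0,0,0.3],
)

```text
clock: 22.32
tool_pos: [484.7, 91.1, 112.8]
ee_rot: [0.035, 3.141, 0.001]
ft_force: [-4.3, -0.4, 14.3]
finger_gap: 41.2
gripper_force: 45.0
```

>>> servo_tool(
  series=[0,0,0.05,0,0,0,0.3,0,0,0,0,0,0,0.3,0,0,0,0,0,0,0.3],
)

```text
clock: 22.7
tool_pos: [484.8, 91.1, 112.5]
ee_rot: [0.036, 3.141, 0.003]
ft_force: [-10.9, -2.4, 35.8]
finger_gap: 41.3
gripper_force: 45.0
```

```bash
python3 - <<'E'
from h import *
st();im=save("wrist","w8")
cv2.imwrite("pics/w8c.png",cv2.resize(im[130:336,143:423,::-1],None,fx=2.8,fy=2.8,interpolation=cv2.INTER_CUBIC))
E
```

```text
t 22.7 pos [484.8  91.1 112.5] x [-1.     0.023 -0.   ] z [ 0.001  0.002 -1.   ] F [-10.9  -2.4  35.8] M [-0.55  2.36  0.04] gap 41.28 45.0 q [-0.59  0.37  0.34  2.12 -0.2   0.68  1.43]
```

View pics/w8c.png

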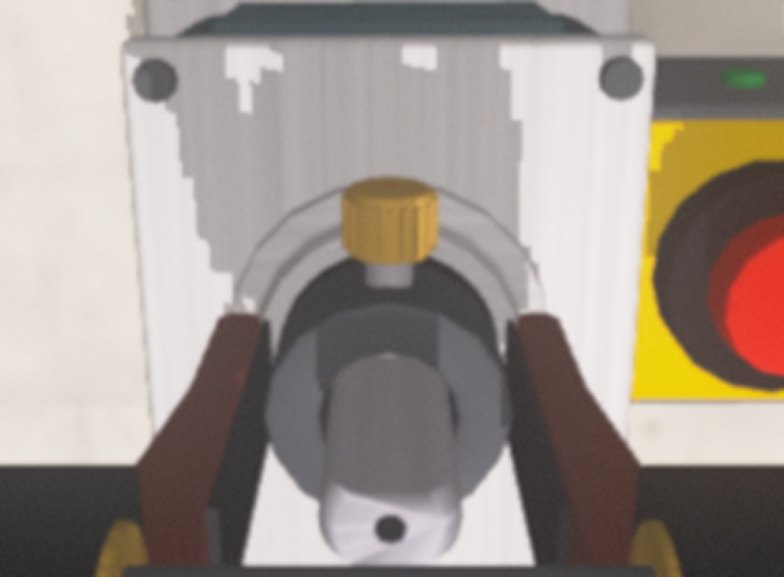

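The collar is on the spindle with the thumbscrew at (390,220), straight to the front. The flat faces front, the washer has bottomed (force jumped to 36 N with no more travel) and the button is up. I'll ease the push slightly and hand in.

>>> servo_tool(
  series=[0,0,-0.03,0,0,0,0.3,0,0,0,0,0,0,0.3,0,0,0,0,0,0,0.3],
)

```text
clock: 23.12
tool_pos: [484.7, 91.1, 112.7]
ee_rot: [0.035, 3.141, 0.002]
ft_force: [-7.2, -1.5, 22.0]
finger_gap: 41.4
gripper_force: 45.0
```

```bash
python3 - <<'E'
from h import *
s,_=st()
if 12<s["ft_force"][2]<40: print(job.finish_job())
E
```

```text
t 23.12 pos [484.7  91.1 112.7] x [-1.     0.023 -0.001] z [ 0.001  0.001 -1.   ] F [-7.2 -1.5 22. ] M [-0.33  1.53 -0.  ] gap 41.43 45.0 q [-0.59  0.37  0.34  2.12 -0.19  0.68  1.43]
the job is handed in; nothing more can be done
None
```

I handed the job in at 23.1 s; no verdict came back. The button was pressed fully and let up, a spindle flat was turned to the front, and the collar is held in the fingers, thumbscrew to the front, pressing about 22 N on what reads as the sunk washer.

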